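Change the microscope light filter to suit the sample

TASK

The sample jar standing on the round black stage has a coloured cap. First draw the black shutter plate back out of the light until it sticks out like the filter plates do, still upright in its slot; then push the filter plate of the same colour as that cap fully home in its slot, feeling for the hidden stop and without forcing it. Leave the other two filters, the jars and the wash bottle where they are.

Things in the scene. Friction and masses are not known exactly. Their poses are not given: they have to be found in the camera images.
- magazine: fixed white filter magazine, 120 mm deep (x -60 to +60), 210 mm wide (y -105 to +105), roof 64 mm high (tiles on it, 67 mm, repeat the colour of the plate in each slot). Axes: x = the way plates are pushed in (away from the robot), y left, z up; origin on the table under its middle. Four upright slots 11 mm wide on centre lines y = +75, +25, -25, -75 mm, mouths at x = -60 mm; see the points.
- apron (a point): middle of the top of the 8 mm thick grey apron in front of the mouths (magazine x -175 to -60 mm, y -105 to +105). The slot floors are level with it. Each slot has a pair of guide ribs on the apron, 6 mm high, 4 mm wide, one either side of the plate.
- lamp_case (a point): top centre of the grey lamp case joined to the magazine: magazine x -10 to +130 mm, y -255 to -105 mm, 110 mm high. Keep the hand clear of it.
- slot1 (a point): centre of slot 1's mouth, at its floor (8 mm up), magazine x -60, y +75 mm; 11 mm wide, 47 mm high. A plate slides in lightly (under 1 N) until it meets the hidden pin 1 (its face 76 to 104 mm behind the mouth), pushes it on for 8 mm (3 to 6 N at the hand), then stops hard: fully home; its outer end then sticks out by 8 to 36 mm. Over 35 N between filter and unit breaks it.
- slot2 (a point): centre of slot 2's mouth, at its floor (8 mm up), magazine x -60, y +25 mm; 11 mm wide, 47 mm high. A plate slides in lightly (under 1 N) until it meets the hidden pin 2 (its face 76 to 104 mm behind the mouth), pushes it on for 8 mm (3 to 6 N at the hand), then stops hard: fully home; its outer end then sticks out by 8 to 36 mm. Over 35 N between filter and unit breaks it.
- slot3 (a point): centre of slot 3's mouth, at its floor (8 mm up), magazine x -60, y -25 mm; 11 mm wide, 47 mm high. A plate slides in lightly (under 1 N) until it meets the hidden pin 3 (its face 76 to 104 mm behind the mouth), pushes it on for 8 mm (3 to 6 N at the hand), then stops hard: fully home; its outer end then sticks out by 8 to 36 mm. Over 35 N between filter and unit breaks it.
- slot4 (a point): centre of slot 4's mouth, at its floor (8 mm up), magazine x -60, y -75 mm; 11 mm wide, 47 mm high. A plate slides in lightly (under 1 N) until it meets the hidden pin 4 (its face 76 to 104 mm behind the mouth), pushes it on for 8 mm (3 to 6 N at the hand), then stops hard: fully home; its outer end then sticks out by 8 to 36 mm. Over 35 N between filter and unit breaks it.
- filter_blue: blue filter plate, loose, upright in one of the four slots (any one): 120 mm long along its x, 8 mm thick (y), 45 mm high, 0.13 kg, smooth and slippery (friction 0.25). Origin under its middle, x towards the inside of the slot. At the start it sticks out of the mouth by 80 to 95 mm; it sticks out by p when its origin is at x = -p in the magazine's frame.
- filter_yellow: yellow filter plate, loose, upright in one of the four slots (any one): 120 mm long along its x, 8 mm thick (y), 45 mm high, 0.13 kg, smooth and slippery (friction 0.25). Origin under its middle, x towards the inside of the slot. At the start it sticks out of the mouth by 80 to 95 mm; it sticks out by p when its origin is at x = -p in the magazine's frame.
- filter_green: green filter plate, loose, upright in one of the four slots (any one): 120 mm long along its x, 8 mm thick (y), 45 mm high, 0.13 kg, smooth and slippery (friction 0.25). Origin under its middle, x towards the inside of the slot. At the start it sticks out of the mouth by 80 to 95 mm; it sticks out by p when its origin is at x = -p in the magazine's frame.
- shutter: black shutter plate, same size and axes as the filters, in the remaining slot; at the start it sticks out by only 48 to 56 mm. Parked = sticking out 70 to 105 mm, as the filters do at the start, upright in its slot. Pinch its outer end across its 8 mm thickness; the plates beside it leave 42 mm free either side, so open the fingers only part way.
- jar_blue: white sample jar with a blue cap, 48 mm diameter, 55 mm high, loose; origin under its middle. One of the three jars stands on the stage, the other two on the white tray. Not to be moved.
- jar_yellow: white sample jar with a yellow cap, 48 mm diameter, 55 mm high, loose; origin under its middle. One of the three jars stands on the stage, the other two on the white tray. Not to be moved.
- jar_green: white sample jar with a green cap, 48 mm diameter, 55 mm high, loose; origin under its middle. One of the three jars stands on the stage, the other two on the white tray. Not to be moved.
- stage: fixed round black sample plate with a white centre, 110 mm diameter, 6 mm thick, left of the unit; origin under its middle. The jar standing here tells which filter is wanted.
- wash_bottle: white wash bottle with a red cap, 60 mm diameter, 130 mm high, bystander; origin under its middle.
- pin1 (a joint): hidden contact pin in slot 1: 0 as found, grows as a plate pushes it, 0.008 (m) at its hard end = plate fully home; it stays where it is left. Its face lies at an unknown depth, magazine x +16 to +44 mm at 0, different in each slot and start; the reading does not tell where.
- pin2 (a joint): hidden contact pin in slot 2: 0 as found, grows as a plate pushes it, 0.008 (m) at its hard end = plate fully home; it stays where it is left. Its face lies at an unknown depth, magazine x +16 to +44 mm at 0, different in each slot and start; the reading does not tell where.
- pin3 (a joint): hidden contact pin in slot 3: 0 as found, grows as a plate pushes it, 0.008 (m) at its hard end = plate fully home; it stays where it is left. Its face lies at an unknown depth, magazine x +16 to +44 mm at 0, different in each slot and start; the reading does not tell where.
- pin4 (a joint): hidden contact pin in slot 4: 0 as found, grows as a plate pushes it, 0.008 (m) at its hard end = plate fully home; it stays where it is left. Its face lies at an unknown depth, magazine x +16 to +44 mm at 0, different in each slot and start; the reading does not tell where.
Not all that is in view belongs to the job. There is more than one size of the filter_green; the job needs the largest. There is more than one size of the filter_yellow; the one meant has the size given above.

How it is judged:
By the outcome, as a careful person would: the job done as asked, in the order asked, and still so for the second after the job is handed in, with the robot touching nothing.
It also fails if it takes over 45 s, if anything falls off the work surface, if the arm or the gripper's body presses on something with over 40 N, if the wrist force passes 120 N, or if a joint passes its speed limit or range.

ROBOT

A 6-joint arm with a two-finger parallel gripper is mounted at the origin on the work surface. World frame = base frame: x ahead of the robot, y to its left, z up, the work surface at z = 0. Lengths are in mm, angles in degrees, forces in N, time in s.
With the tool pointing down it reaches from about 300 to 850 mm from the base axis. Payload 4.2 kg.
Tool frame: the origin (TCP) lies midway between the tips of the shut fingers; the grasp point (between the pads) lies 19 mm behind it; z points along the fingers, y is the line along which they close (so a half turn about z gives the same grasp; the last joint's range is limited). The gripper opens to 91 mm and grips with 3 to 60 N. Pads are 32 mm wide; open, the fingers measure 118 mm over their backs; the gripper's body (76 mm by 178 mm) begins 60 mm behind the grasp point.
Start: joints at [66.578, 18.312, 89.639, -0, 72.044, -1.146], TCP at [217.974, 532.1, 213.976] pointing down, gripper open.
Joint ranges: [-177.97, 177.97], [-48.28, 115.42], [12.27, 149.76], [-77.06, 257.06], [2.81, 150.46], [-146.56, 146.56]. Speed limits (degrees/s): [147.25, 147.25, 180, 180, 180, 180].

INTERFACE

Orientations are given as [roll, pitch, yaw] about the fixed x, y, z axes, in that order (R = Rz(yaw) Ry(pitch) Rx(roll)).
In Python, from workcell import state, grab_frame, camera_model, workorder gives the robot as it stands.
- The arm moves only by the tool carry_out, never from a script. Its argument "commands" is a list of rows, each a list of 7 numbers: the turn, a rotation vector about the tool's x, y, z in degrees, then the shift along the tool's x, y, z in mm, then the opening, from -1 (shut) to 1 (fully open). In form: [[ax, ay, az, dx, dy, dz, hand], ...]. A call has 1 to 20 rows; each row is the pose to reach, as a shift and turn from the pose commanded when the call began, along the tool's axes at that moment; what a row does not reach only later rows make up. A row lasts 1/10 s, in which the tool goes at most 50 mm and 8.59 degrees, less where a joint would pass 70% of its speed; a pose out of reach is approached as far as the arm can. A call with a gripper value outside its range is refused whole. The fingers move at their own pace and stop on an object; "force" is the grip in N (left out, the last holds). Time passes only in rows, so rows that repeat a pose let the fingers close. It gives the time, the measured TCP pose, the force, the opening and the grip force at its end, in the units of the state.
- state(): the state, without advancing time (a new reading comes with each control period).
- grab_frame(name): name is "side" or "top" or "wrist"; returns the picture (384x512x3 uint8, red, green, blue); there is no depth.
- camera_model(name): a dict with "fx", "fy", "cx", "cy" (pixels), "origin" and "rotation" of the camera in the world; the wrist camera has in their place "mount" (4x4, takes a point from camera to tool coordinates, whose origin is the TCP and whose axes are the flange's). Camera axes: x right, y up, looking along -z (the intrinsics and any distortion apply to the point x, -y, -z); pixel columns grow to the right and rows downward; lengths in mm; the calibration is good to about 2 mm. A picture is of the moment at which its call begins: read the wrist's pose just before it. camera_model takes no time and is no camera call.
- workorder.job_done(): hands the job in; it is judged then, once.
The state is a dict: "time_s": time; "qpos": joint angles; "qvel": joint speeds; "effort": joint torques, N m; "ee_pos": TCP position; "ee_rot": TCP orientation; "force": force on the tool from outside, world axes, zero at the start; "torque": the same for the moment, N m; "gripper_width": finger opening in mm; "gripper_force": force on a finger pad.
Only numpy, scipy, OpenCV 4.12 (cv2) and the standard library are available. Lean on these libraries where they do the work, as an engineer would, in place of code of your own. Each camera call takes 0.05 s, during which the arm holds its last target. There are 200 camera calls.

## Working session

There is one attempt and no reset: what is moved stays moved. The work goes in short steps, Python scripts to look and compute and a tool call to move; the robot and the scene stay as the last step left them, time stands still between calls to the robot, and variables do not carry over. Pictures are saved under pics/ and viewed, at most 10 in all, crops included, and the job is handed in when it is done.

Besides the shell and the picture viewer there is one more tool, called after "Request:" by a JSON object that holds its "name" and its "arguments". carry_out: Moves the arm, as the interface text tells. Its arguments: {"type":"object","properties":{"commands":{"type":"array"},"force":{"type":"number"}},"required":["commands"]}

```bash
mkdir -p pics; ls; python3 - <<'E'
from workcell import *
import cv2
s=state();print(s['time_s'],s['ee_pos'],s['ee_rot'],s['gripper_width'],s['force'])
for n in ['side','top','wrist']:
    print(n,camera_model(n)); cv2.imwrite(f'pics/{n}0.png',grab_frame(n)[:,:,::-1])
a=cv2.imread('pics/side0.png');b=cv2.imread('pics/top0.png')
E
```

```text
pics
0.0 [217.74881293 531.63916903 213.12423953] [-1.79898306e+02 -1.47127476e-03  1.57728274e+02] 90.90261728805898 [-0.06684909 -0.50573402 -0.54332928]
side {'fx': 350.757096223191, 'fy': 350.757096223191, 'cx': 258.27076203011757, 'cy': 192.28764112788014, 'origin': array([ 197.86509083, -778.7071768 ,  715.15792087]), 'rotation': array([ 54.06252587,  -0.55283094, -20.80411425])}
top {'fx': 416.1930234037455, 'fy': 416.1930234037455, 'cx': 258.7091022202021, 'cy': 187.14385572314853, 'origin': array([ 266.03197527,    6.02267154, 1214.83522082]), 'rotation': array([ 1.19733068e+01,  6.64012345e-02, -9.50477110e+01])}
wrist {'fx': 336.5960209441589, 'fy': 336.5960209441589, 'cx': 249.03191097070982, 'cy': 189.4493352672605, 'mount': array([[ 4.11813351e-04,  9.68625787e-01,  2.48523471e-01,
         6.97894593e+01],
       [ 9.99999726e-01, -2.46175486e-04, -6.97565158e-04,
         1.47812634e-01],
       [-6.14499214e-04,  2.48523691e-01, -9.68625623e-01,
        -1.71145253e+02],
       [ 0.00000000e+00,  0.00000000e+00,  0.00000000e+00,
         1.00000000e+00]])}
```

View pics/top0.png

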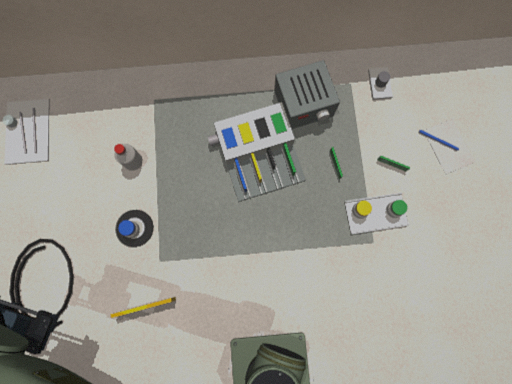

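View pics/side0.png

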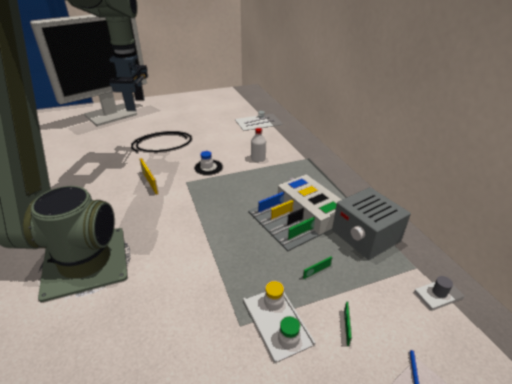

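The top view shows the stage at (134,228) holding the jar with the blue cap (126,228), so blue is wanted. In the magazine, slots 1 to 4 hold blue (241,176), yellow (257,170), black (271,160) and green (289,160). The loose plates at (336,163), (393,163), (438,140) and (143,308) are decoys. I'll confirm this in enlarged crops.

```bash
python3 - <<'E'
import cv2
b=cv2.imread('pics/top0.png');a=cv2.imread('pics/side0.png')
cv2.imwrite('pics/topc.png',cv2.resize(b[98:208,205:335],None,fx=5.4,fy=5.4,interpolation=cv2.INTER_CUBIC))
cv2.imwrite('pics/sidec.png',cv2.resize(a[165:255,240:360],None,fx=6.5,fy=6.5,interpolation=cv2.INTER_CUBIC))
E
```

```text
(no output)
```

View pics/topc.png

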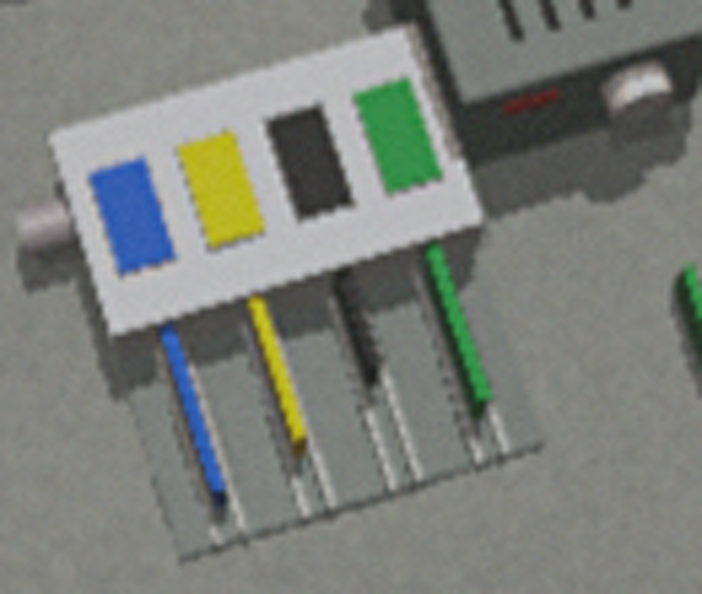

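View pics/sidec.png

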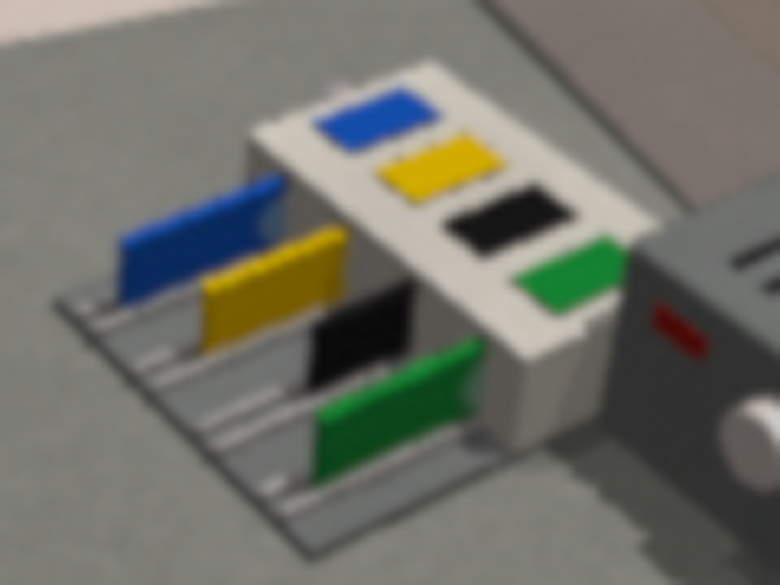

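The enlarged views confirm it: slot 1 holds blue, slot 2 yellow, slot 3 the shutter and slot 4 green. In the top crop, the shutter's outer top end is at (372,378) and blue's at (220,495). In the side crop they are at (315,330) and (122,240).

```bash
cat > h.py <<'E'
import numpy as np
from scipy.spatial.transform import Rotation as R
from scipy.optimize import least_squares
from workcell import *
def proj(c,P):
    if 'origin' in c: q=R.from_euler('xyz',c['rotation'],degrees=True).inv().apply(np.atleast_2d(P)-c['origin'])
    return np.c_[c['cx']+c['fx']*q[:,0]/-q[:,2], c['cy']+c['fy']*-q[:,1]/-q[:,2]]
E
python3 - <<'E'
from h import *
T=camera_model('top');S=camera_model('side')
t=lambda p:(np.array(p)+.5)/5.4-.5+[205,98]
s=lambda p:(np.array(p)+.5)/6.5-.5+[240,165]
pts={'FL':((-60,105,64),(115,333),(250,130)),'BL':((60,105,64),(52,135),(432,62)),'BR':((60,-105,64),(410,28),None),'FR':((-60,-105,64),(483,218),(528,358)),
'AL':((-175,105,8),(183,562),(57,300)),'AR':((-175,-105,8),(542,443),(312,560)),
'blue':(None,(220,494),(122,240)),'yel':(None,(298,443),(204,288)),'blk':(None,(373,377),(315,330)),'grn':(None,(484,402),(318,412))}
tri={}
for k,(m,a,b) in pts.items():
    if b is None: continue
    r=least_squares(lambda P:np.r_[(proj(T,P)-t(a))[0],(proj(S,P)-s(b))[0]],[600,0,50])
    tri[k]=r.x; print(k,r.x.round(1),r.fun.round(2))
def res(v):
    o=[]
    for k,(m,a,b) in pts.items():
        if m is None: continue
        P=R.from_euler('z',v[2]).apply(m)+[v[0],v[1],0]
        o+=list((proj(T,P)-t(a))[0])
        if b: o+=list((proj(S,P)-s(b))[0])
    return o
r=least_squares(res,[600,0,0]);v=r.x
print(v[:2],np.degrees(v[2]),np.round(r.fun,1))
for k in ['blue','yel','blk','grn']:
    print(k,R.from_euler('z',-v[2]).apply(tri[k]-[v[0],v[1],0]).round(1))
print('jarcap',)
E
```

```text
FL [597.4  72.4  67.4] [-0.03  0.2   0.23 -0.06]
BL [711.7  98.3  66.6] [-0.01  0.04  0.04 -0.01]
FR [ 644.  -128.5   65.2] [-0.08  0.35  0.34 -0.1 ]
AL [483.9  47.8   7.9] [ 0.04 -0.36 -0.38  0.09]
AR [ 531.5 -154.4    4.4] [-0.05  0.34  0.31 -0.08]
blue [509.3  24.   55.7] [ 0.02 -0.18 -0.19  0.05]
yel [533.8 -19.4  52.4] [ 0.02 -0.14 -0.15  0.04]
blk [568.5 -63.1  50.6] [ 0.12 -0.75 -0.75  0.2 ]
grn [ 546.1 -119.6   55.9] [-0.    0.01  0.01 -0.  ]
[678.38957409 -14.42717019] 12.841660135814303 [-0.7  0.9 -0.3  0.5 -1.  -0.1  0.   0.1  0.8 -1.   0.5  0.7  0.4  0.6
 -0.4 -0.5 -0.4 -0.2  0.5  0.2  0.5 -0.6]
blue [-156.3   75.1   55.7]
yel [-142.1   27.3   52.4]
blk [-117.9  -23.    50.6]
grn [-152.4  -73.2   55.9]
jarcap
```

```bash
cat >> h.py <<'E'
MAG=np.array([678.4,-14.4,0]);YAW=12.84
def m2w(p): return R.from_euler('z',YAW,degrees=True).apply(p)+MAG
def w2m(p): return R.from_euler('z',-YAW,degrees=True).apply(np.array(p)-MAG)
def row(cur,curyaw,tgt,tgtyaw=YAW+180):
    c=R.from_euler('xyz',[180,0,curyaw],degrees=True); g=R.from_euler('xyz',[180,0,tgtyaw],degrees=True)
    return (c.inv()*g).as_rotvec(degrees=True).round(2), c.inv().apply(np.array(tgt)-cur).round(2)
E
python3 - <<'E'
from h import *
g=m2w([-106,-24,150]);print(g,row([217.974,532.1,213.976],157.724,g))
E
```

```text
[580.38409009 -61.3561647  150.        ] (array([ -0.  ,   0.  , -35.12]), array([-560.32, -411.79,   63.98]))
```

Request:
{"name": "carry_out", "arguments": {"commands": [[0, 0, -35.1, -560, -412, 64, -0.12], [0, 0, -35.1, -560, -412, 64, -0.12], [0, 0, -35.1, -560, -412, 64, -0.12], [0, 0, -35.1, -560, -412, 64, -0.12], [0, 0, -35.1, -560, -412, 64, -0.12], [0, 0, -35.1, -560, -412, 64, -0.12], [0, 0, -35.1, -560, -412, 64, -0.12], [0, 0, -35.1, -560, -412, 64, -0.12], [0, 0, -35.1, -560, -412, 64, -0.12], [0, 0, -35.1, -560, -412, 64, -0.12], [0, 0, -35.1, -560, -412, 64, -0.12], [0, 0, -35.1, -560, -412, 64, -0.12], [0, 0, -35.1, -560, -412, 64, -0.12], [0, 0, -35.1, -560, -412, 64, -0.12], [0, 0, -35.1, -560, -412, 64, -0.12], [0, 0, -35.1, -560, -412, 64, -0.12], [0, 0, -35.1, -560, -412, 64, -0.12], [0, 0, -35.1, -560, -412, 64, -0.12]], "force": 20}}

```text
time_s: 1.95
ee_pos: [579.2, -59.9, 150.1]
ee_rot: [180.0, -0.0, -167.1]
force: [-0.0, 1.0, 0.7]
gripper_width: 40.1
gripper_force: 0.0
```

```bash
python3 - <<'E'
from h import *
import cv2
s=state();print(s['ee_pos'],s['ee_rot'],s['force'])
f=grab_frame('wrist')[:,:,::-1]
cv2.imwrite('pics/w1raw.png',f)
cv2.imwrite('pics/w1.png',cv2.resize(f,(800,600),interpolation=cv2.INTER_CUBIC))
E
```

```text
[579.15210753 -59.86857136 150.14500293] [ 1.79961533e+02 -1.98891185e-02 -1.67081470e+02] [-0.03978536  0.96818021  0.67426047]
```

View pics/w1.png

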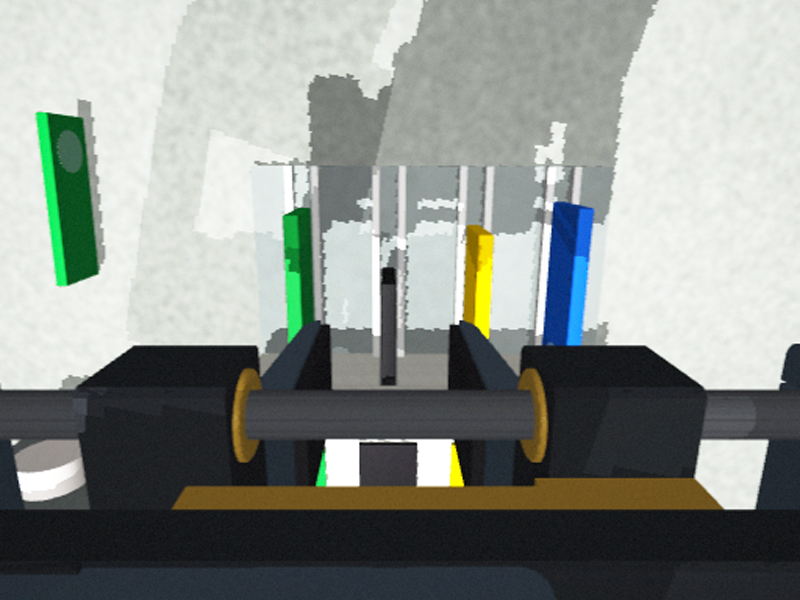

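The wrist view shows the shutter centred between the fingers. Its outer end face spans (388,268–281) and the plate runs to the mouth at (388,385). The apron's front corners are at (253,163) and (612,165), and blue's outer top end is near (585,207).

```bash
cat >> h.py <<'E'
def projw(P,pos,rot):
    c=camera_model('wrist');M=c['mount']
    p=R.from_euler('xyz',rot,degrees=True).inv().apply(np.atleast_2d(P)-pos)
    q=(p-M[:3,3])@M[:3,:3]
    return np.c_[c['cx']+c['fx']*q[:,0]/-q[:,2], c['cy']+c['fy']*-q[:,1]/-q[:,2]]
E
python3 - <<'E'
from h import *
s=state();k=800/512
print('offset in mag of tcp',w2m(s['ee_pos']))
for n,p in {'AR':(-175,-105,8),'AL':(-175,105,8),'blk top -118':(-118,-25,53),'blk top -112':(-112,-25,53),'blk bot -118':(-118,-25,8),'blk bot -112':(-112,-25,8),'blk mouth':(-60,-25,53),'blueR -154':(-154,79,53),'blueL':(-154,71,53),'blueLbot':(-154,71,8),'greenL':(-148,-79,53)}.items():
    print(n,((projw(m2w(p),s['ee_pos'],s['ee_rot'])[0]+.5)*k-.5).round(1))
E
```

```text
offset in mag of tcp [-106.73615313  -22.28780086  150.29177145]
AR [245.9 163.4]
AL [609.2 164.2]
blk top -118 [383.6 276.7]
blk top -112 [383.6 287.9]
blk bot -118 [384.4 260.9]
blk bot -112 [384.4 270.6]
blk mouth [383.6 380. ]
blueR -154 [589.4 207.4]
blueL [573.6 207.4]
blueLbot [547.6 200.9]
greenL [277.2 218.7]
```

Aligned: the slot 3 line is within about 0.5 mm of the TCP in y, and the shutter sticks out by about 54.5 mm. I'll descend and grip.

Request:
{"name": "carry_out", "arguments": {"commands": [[0, 0, 0, -2, 0, 35, -0.12], [0, 0, 0, -4, 0, 70, -0.12], [0, 0, 0, -4, 0, 95, -0.12], [0, 0, 0, -4, 0, 115, -0.12], [0, 0, 0, -4, 0, 127, -0.12], [0, 0, 0, -4, 0, 127, -0.12], [0, 0, 0, -4, 0, 127, -0.12]], "force": 15}}

```text
time_s: 2.7
ee_pos: [584.4, -60.1, 23.8]
ee_rot: [-180.0, 0.1, -167.1]
force: [0.6, -0.5, 0.3]
gripper_width: 39.9
gripper_force: 0.0
```

Request:
{"name": "carry_out", "arguments": {"commands": [[0, 0, 0, 0, 0, 0, -0.5], [0, 0, 0, 0, 0, 0, -0.7], [0, 0, 0, 0, 0, 0, -1], [0, 0, 0, 0, 0, 0, -1], [0, 0, 0, 0, 0, 0, -1], [0, 0, 0, 0, 0, 0, -1], [0, 0, 0, 0, 0, 0, -1], [0, 0, 0, 0, 0, 0, -1]], "force": 15}}

```text
time_s: 3.5
ee_pos: [584.0, -60.6, 23.2]
ee_rot: [-180.0, 0.0, -167.2]
force: [-0.7, 0.1, 4.9]
gripper_width: 7.5
gripper_force: 15.0
```

The shutter is gripped (7.5 mm). I'll draw it out 32 mm.

Request:
{"name": "carry_out", "arguments": {"commands": [[0, 0, 0, 2, 0, 0, -1], [0, 0, 0, 5, 0, 0, -1], [0, 0, 0, 8, 0, 0, -1], [0, 0, 0, 12, 0, 0, -1], [0, 0, 0, 16, 0, 0, -1], [0, 0, 0, 20, 0, 0, -1], [0, 0, 0, 24, 0, 0, -1], [0, 0, 0, 28, 0, 0, -1], [0, 0, 0, 31, 0, 0, -1], [0, 0, 0, 32, 0, 0, -1], [0, 0, 0, 32, 0, 0, -1], [0, 0, 0, 32, 0, 0, -1]]}}

```text
time_s: 4.7
ee_pos: [552.5, -67.8, 23.2]
ee_rot: [-180.0, 0.0, -167.2]
force: [1.8, -0.6, 7.1]
gripper_width: 7.7
gripper_force: 15.0
```

Request:
{"name": "carry_out", "arguments": {"commands": [[0, 0, 0, 0, 0, 0, -0.5], [0, 0, 0, 0, 0, 0, -0.12], [0, 0, 0, 0, 0, 0, -0.12], [0, 0, 0, 0, 0, 0, -0.12], [0, 0, 0, 0, 0, 0, -0.12], [0, 0, 0, 0, 0, -20, -0.12], [0, 0, 0, 0, 0, -60, -0.12], [0, 0, 0, 0, 0, -100, -0.12], [0, 0, 0, 0, 0, -126, -0.12], [0, 0, 0, 0, 0, -126, -0.12], [0, 0, 0, 0, 0, -126, -0.12], [0, 0, 0, 0, 0, -126, -0.12]]}}

```text
time_s: 5.9
ee_pos: [551.6, -67.5, 147.4]
ee_rot: [179.9, -0.2, -167.2]
force: [-0.3, -0.0, 0.5]
gripper_width: 40.1
gripper_force: 0.0
```

```bash
python3 - <<'E'
from h import *
import cv2
s=state();print(s['ee_pos'],s['ee_rot'],s['force'],w2m(s['ee_pos']),s['gripper_width'])
f=grab_frame('wrist')[:,:,::-1]
cv2.imwrite('pics/w2.png',cv2.resize(f,(800,600),interpolation=cv2.INTER_CUBIC))
E
```

```text
[551.5582507  -67.4718171  147.37437105] [ 1.79929722e+02 -1.69929458e-01 -1.67177388e+02] [-0.33884914 -0.04519846  0.45908518] [-135.46411002  -23.55678314  147.37437105] 40.074671203220475
```

View pics/w2.png

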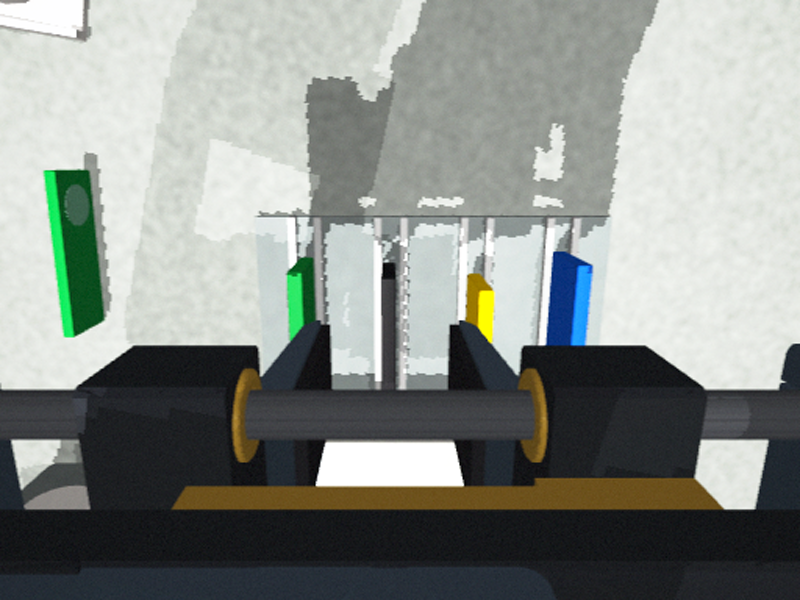

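The shutter now sticks out level with the green and yellow plates (outer end at (388,263–277)), upright in its slot. Next I'll move over to blue with the fingers shut and come down in front of its outer end.

Request:
{"name": "carry_out", "arguments": {"commands": [[0, 0, 0, 30, 30, 0, -0.5], [0, 0, 0, 60, 60, 0, -1], [0, 0, 0, 60, 100, 0, -1], [0, 0, 0, 60, 100, 0, -1], [0, 0, 0, 60, 100, 35, -1], [0, 0, 0, 60, 100, 75, -1], [0, 0, 0, 60, 100, 105, -1], [0, 0, 0, 60, 100, 125, -1], [0, 0, 0, 60, 100, 125, -1], [0, 0, 0, 60, 100, 125, -1], [0, 0, 0, 60, 100, 125, -1]]}}

```text
time_s: 7.05
ee_pos: [473.0, 16.4, 24.7]
ee_rot: [-180.0, 0.1, -167.2]
force: [-0.4, -0.3, -0.6]
gripper_width: 0.5
gripper_force: 0.0
```

```bash
python3 - <<'E'
from h import *
s=state();print(s['ee_pos'],s['ee_rot'],s['force'],w2m(s['ee_pos']),s['gripper_width'])
E
```

```text
[473.0251891   16.36151079  24.74729549] [-1.79978070e+02  1.05378211e-01 -1.67186192e+02] [-0.39615103 -0.26315839 -0.61165708] [-193.40319337   75.63258751   24.74729549] 0.4656230908599175
```

Request:
{"name": "carry_out", "arguments": {"commands": [[0, 0, 0, -5, 0, 0, -1], [0, 0, 0, -10, 0, 0, -1], [0, 0, 0, -14, 0, 0, -1], [0, 0, 0, -17, 0, 0, -1], [0, 0, 0, -20, 0, 0, -1], [0, 0, 0, -23, 0, 0, -1], [0, 0, 0, -26, 0, 0, -1], [0, 0, 0, -29, 0, 0, -1], [0, 0, 0, -32, 0, 0, -1], [0, 0, 0, -35, 0, 0, -1], [0, 0, 0, -38, 0, 0, -1], [0, 0, 0, -41, 0, 0, -1], [0, 0, 0, -44, 0, 0, -1], [0, 0, 0, -47, 0, 0, -1], [0, 0, 0, -50, 0, 0, -1], [0, 0, 0, -53, 0, 0, -1], [0, 0, 0, -56, 0, 0, -1], [0, 0, 0, -58, 0, 0, -1], [0, 0, 0, -60, 0, 0, -1], [0, 0, 0, -62, 0, 0, -1]]}}

```text
time_s: 9.05
ee_pos: [532.6, 30.4, 24.0]
ee_rot: [180.0, -0.0, -167.2]
force: [-0.3, 0.3, 0.7]
gripper_width: 0.4
gripper_force: 0.3
```

```bash
cat > st.py <<'E'
from h import *
s=state();print(s['time_s'],w2m(s['ee_pos']).round(2),R.from_euler('z',-YAW,degrees=True).apply(s['force']).round(2))
E
python3 st.py
```

```text
9.05 [-132.25   76.04   23.97] [-0.24  0.41  0.69]
```

Request:
{"name": "carry_out", "arguments": {"commands": [[0, 0, 0, -2, 0, 0, -1], [0, 0, 0, -4, 0, 0, -1], [0, 0, 0, -6, 0, 0, -1], [0, 0, 0, -8, 0, 0, -1], [0, 0, 0, -9, 0, 0, -1], [0, 0, 0, -10, 0, 0, -1], [0, 0, 0, -11, 0, 0, -1], [0, 0, 0, -12, 0, 0, -1], [0, 0, 0, -12, 0, 0, -1]]}}

```text
time_s: 9.95
ee_pos: [544.4, 33.0, 23.9]
ee_rot: [180.0, 0.0, -167.2]
force: [0.9, -0.2, 0.4]
gripper_width: 0.2
gripper_force: 0.0
```

```bash
python3 st.py
```

```text
9.95 [-120.1    76.01   23.94] [ 0.88 -0.38  0.42]
```

Request:
{"name": "carry_out", "arguments": {"commands": [[0, 0, 0, -1, 0, 0, -1], [0, 0, 0, -2, 0, 0, -1], [0, 0, 0, -3, 0, 0, -1], [0, 0, 0, -4, 0, 0, -1], [0, 0, 0, -5, 0, 0, -1], [0, 0, 0, -5, 0, 0, -1]]}}

```text
time_s: 10.55
ee_pos: [549.3, 34.1, 23.9]
ee_rot: [180.0, 0.0, -167.2]
force: [-0.4, -0.1, 0.7]
gripper_width: 0.5
gripper_force: 0.0
```

Request:
{"name": "carry_out", "arguments": {"commands": [[0, 0, 0, -1, 0, 0, -1], [0, 0, 0, -2, 0, 0, -1], [0, 0, 0, -3, 0, 0, -1], [0, 0, 0, -4, 0, 0, -1], [0, 0, 0, -5, 0, 0, -1], [0, 0, 0, -5, 0, 0, -1]]}}

```text
time_s: 11.15
ee_pos: [552.6, 35.1, 23.6]
ee_rot: [180.0, -0.2, -167.2]
force: [-4.7, -0.8, 1.8]
gripper_width: 0.3
gripper_force: 2.3
```

The pin is met (about 5 N). The arm is compliant, at roughly 3 N/mm. I'll continue gently.

Request:
{"name": "carry_out", "arguments": {"commands": [[0, 0, 0, -1, 0, 0, -1], [0, 0, 0, -2, 0, 0, -1], [0, 0, 0, -3, 0, 0, -1], [0, 0, 0, -4, 0, 0, -1], [0, 0, 0, -4, 0, 0, -1]]}}

```text
time_s: 11.65
ee_pos: [557.7, 36.1, 23.7]
ee_rot: [180.0, -0.0, -167.2]
force: [-3.9, -1.3, 0.3]
gripper_width: 0.4
gripper_force: 2.1
```

```bash
python3 st.py
```

```text
11.65 [-106.41   76.05   23.71] [-4.14 -0.4   0.33]
```

Request:
{"name": "carry_out", "arguments": {"commands": [[0, 0, 0, -1, 0, 0, -1], [0, 0, 0, -2, 0, 0, -1], [0, 0, 0, -2, 0, 0, -1]]}}

```text
time_s: 11.95
ee_pos: [557.8, 36.2, 23.7]
ee_rot: [180.0, -0.3, -167.2]
force: [-7.8, -2.2, 2.8]
gripper_width: 0.3
gripper_force: 4.0
```

```bash
python3 st.py
```

```text
11.95 [-106.36   76.17   23.65] [-8.12 -0.37  2.79]
```

Request:
{"name": "carry_out", "arguments": {"commands": [[0, 0, 0, -1, 0, 0, -1], [0, 0, 0, -2, 0, 0, -1], [0, 0, 0, -2, 0, 0, -1]]}}

```text
time_s: 12.25
ee_pos: [557.8, 36.3, 23.6]
ee_rot: [180.0, -0.5, -167.1]
force: [-11.1, -1.7, 5.5]
gripper_width: 0.8
gripper_force: 6.0
```

```bash
python3 st.py
```

```text
12.25 [-106.28   76.25   23.57] [-11.19   0.79   5.49]
```

Hard stop confirmed: the force rose from 4 to 11 N with no movement, after about 8 mm of pin travel. I'll back off, lift and look.

Request:
{"name": "carry_out", "arguments": {"commands": [[0, 0, 0, 3, 0, 0, -1], [0, 0, 0, 10, 0, 0, -1], [0, 0, 0, 30, 0, 0, -1], [0, 0, 0, 50, 0, 0, -1], [0, 0, 0, 60, 0, -30, -1], [0, 0, 0, 60, 0, -70, -1], [0, 0, 0, 60, -40, -110, -1], [0, 0, 0, 60, -70, -126, -1], [0, 0, 0, 60, -70, -126, -1], [0, 0, 0, 60, -70, -126, -1]]}}

```text
time_s: 13.25
ee_pos: [520.1, -45.0, 150.8]
ee_rot: [-180.0, 0.2, -167.3]
force: [-0.6, -0.1, -0.2]
gripper_width: 0.4
gripper_force: 0.0
```

```bash
python3 st.py; python3 - <<'E'
from h import *
import cv2
f=grab_frame('top')[98:208,205:335,::-1]; g=grab_frame('side')[165:255,240:360,::-1]
a=cv2.resize(f,(390,330),interpolation=cv2.INTER_CUBIC);b=cv2.resize(g,(400,300),interpolation=cv2.INTER_CUBIC)
b=cv2.copyMakeBorder(b,0,30,0,0,cv2.BORDER_CONSTANT)
cv2.imwrite('pics/end.png',np.hstack([a,b]))
w=grab_frame('wrist')[:,:,::-1];cv2.imwrite('pics/w3.png',cv2.resize(w,(800,600)))
E
```

```text
13.25 [-161.17    5.33  150.77] [-0.6   0.06 -0.23]
```

View pics/w3.png

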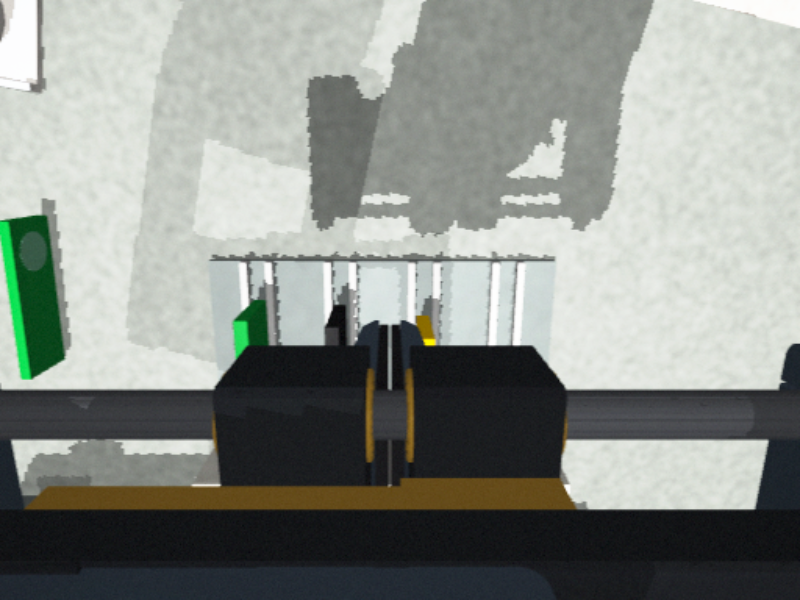

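View pics/end.png

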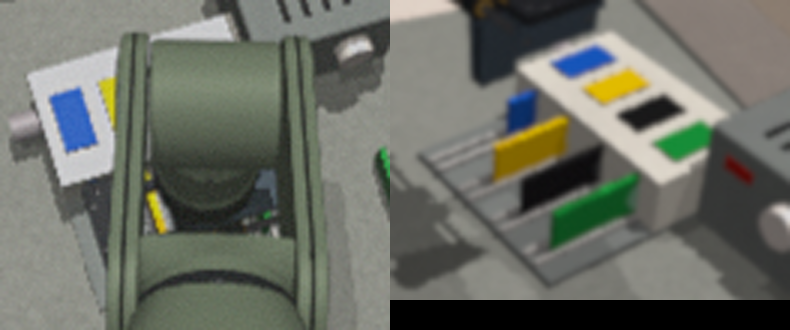

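In the side crop, blue at (521,112) now sticks out only about 30 mm, which is inside the 8–36 mm range for fully home. The shutter at (560,180) sticks out like yellow and green. All plates are upright and nothing is touching the robot.

```bash
python3 -c "
from workcell import workorder
print(workorder.job_done())"
```

```text
the job is handed in; nothing more can be done
None
```

I drew the shutter in slot 3 out to about 86 mm, then pushed the blue filter in slot 1 home to its hard stop with at most about 11 N, and handed the job in at about 13.5 s; no verdict was returned.

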